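# Stack a furniture foot in the glue-up jig

### The job

Dry-stack the furniture foot in the wooden glue-up jig: first slide the square block along the jig's board, without lifting it, through the flared mouth until it is fully home against the two back stops. Then lay the thin square spacer flat and square on the block inside the pocket, and last the round wooden disc flat on the spacer, centred in the pocket. Set the parts down gently rather than dropping them, and leave the other things on the bench where they are.

Things in the scene. Friction and masses are not known exactly. Their poses are not given: they have to be found in the camera images.
- pocket (a point): Centre of the wooden jig's pocket, on top of its board (12 mm thick, fixed on the bench, from 195 mm before (-x) to 55 mm behind this point, 130 mm wide). x runs from the open mouth to the back stops, y across, z up; turned up to 0.3 rad from world x. It takes 60 mm parts: one that is home has its centre over this point within 1 to 4 mm. Cheeks and stops are straight to 56 mm above the board.
- stops (a point): Middle of the front faces of the pocket's two back stops, at board level, 31 mm in +x from the pocket's centre. Between the stops is a 40 mm wide open gap (|y| < 20 mm), empty behind, where a finger can go. Cheeks and stops have lead-ins that lean outward above 56 mm, up to 66 mm above the board.
- mouth (a point): Middle of the pocket's flared mouth, at board level, 30 mm in -x from the pocket's centre; the mouth is 92 mm wide here and narrows to 68 mm, 2 mm in -x from the pocket's centre. From there to the stops the side cheeks are parallel, 68 mm apart; the flares are only 28 mm tall. In front (-x) of the mouth the board is open, and so is the front of a part in the pocket.
- block_center (a point): Centre of the square wooden block, 60 x 60 x 36 mm tall, about 0.12 kg, 18 mm above its underside; z up, x and y square to its sides. It starts standing loose on the jig's board in front of the mouth, 95 to 125 mm from the pocket's centre, up to 10 mm off its centre line and a little turned; it can jam in the mouth if pushed in off that line.
- spacer_center (a point): Centre of the thin square dark-wood spacer, 60 x 60 x 14 mm, about 0.03 kg, 7 mm above its underside; x and y square to its sides, any quarter turn does. It starts flat on the bench to one side of the jig.
- disc_center (a point): Centre of the plain round wooden disc, 60 mm across, 20 mm tall, solid, about 0.05 kg, 10 mm above its underside; z up. It starts flat on the bench on the other side of the jig.
- tin: plain steel tin, 72 mm across, 85 mm tall, origin under its centre
- jar: amber glass jar with a steel lid, 68 mm across, 90 mm tall, origin under its centre
- ring: turned pale-wood ring, 84 mm outside, 52 mm hole, 14 mm thick, origin under its centre; not part of the foot
- offcut: dark wooden offcut, 45 x 130 x 22 mm, long along its y, origin under its centre; not part of the foot
- brush: paint brush with a wooden handle, lying flat along its x, bristles to +x
- driver: screwdriver with an orange handle, lying flat along its x, blade to +x
- sander: hand sanding block, cork sole and pale wooden back, 60 x 100 x 32 mm, long along its y, origin under its centre

How it is judged:
On the way, in this order (a step that is already met when the one before it is completed fails the run):
1. the block stands fully home and square in the pocket (horizontal distance between block_center and pocket below 0.006 m and z of block_center in the frame of pocket between 0.014 and 0.022 m and angle between block_center's own z axis and vertical below 0.08 rad and (angle between the x axis of block_center and the x axis of pocket, either way round below 0.1 rad or angle between the x axis of block_center and the y axis of pocket, either way round below 0.1 rad)), for 0.2 s.
2. the spacer lies flat and square on the block in the pocket, released (all of step 1 and horizontal distance between spacer_center and pocket below 0.006 m and z of spacer_center in the frame of pocket between 0.039 and 0.047 m and angle between spacer_center's own z axis and vertical below 0.08 rad and (angle between the x axis of spacer_center and the x axis of pocket, either way round below 0.1 rad or angle between the x axis of spacer_center and the y axis of pocket, either way round below 0.1 rad) and contact force between the fingers and spacer below 0.1 N), for 0.2 s.
At the end, for the whole second after the job is handed in: Block on the board, spacer on it, disc on top, each flat (0.08 rad) and fully down (4 mm); block and spacer within 6 mm of the pocket's centre and square to it within 0.1 rad, disc within 7 mm; all released and at rest; the other things not moved over 30 mm (all of step 2 and horizontal distance between disc_center and pocket below 0.007 m and z of disc_center in the frame of pocket between 0.056 and 0.064 m and angle between disc_center's own z axis and vertical below 0.08 rad and contact force between the fingers and block below 0.1 N and contact force between the fingers and disc below 0.1 N and linear speed of each of block, spacer, disc below 0.02 m/s); the robot touches nothing.
It fails at once if the block is lifted more than 10 mm off the jig's board or tipped more than 0.35 rad (z of block_center in the frame of pocket above 0.028 m or angle between block_center's own z axis and vertical above 0.35 rad).
It fails at once if the spacer or the disc is dropped (falling free of the fingers faster than 0.6 m/s) ((linear speed of spacer above 0.6 m/s and contact force between the fingers and spacer below 0.1 N) or (linear speed of disc above 0.6 m/s and contact force between the fingers and disc below 0.1 N)).
It fails at once if another thing on the bench is moved more than 30 mm (distance of any of tin, jar, ring, offcut, brush, driver, sander from where it was at the start of the episode above 0.03 m).
It also fails if it takes over 69 s, if anything falls off the work surface, if the arm or the gripper's body presses on something with over 40 N, if the wrist force passes 120 N, or if a joint passes its speed limit or range.

### The arm

A 6-joint arm with a two-finger parallel gripper is mounted at the origin on the work surface. World frame = base frame: x ahead of the robot, y to its left, z up, the work surface at z = 0. Lengths are in m, angles in rad, forces in N, time in s.
With the tool pointing down it reaches from about 0.25 to 0.775 m from the base axis. Payload 4 kg.
Tool frame: the origin (TCP) lies at the very end of the fingers, on their centre line; the grasp point (between the pads) lies 19 mm behind it (robot.pinch_z is the distance from the TCP to the grasp point, in m); z points along the fingers, y is the line along which they close (so a half turn about z gives the same grasp; the last joint's range is limited). The gripper opens to 94 mm and grips with 3 to 60 N. Pads are 16 mm wide; open, the fingers measure 119 mm over their backs; the gripper's body (75 mm by 177 mm) begins 78 mm behind the grasp point.
Start: joints at [-1.344, 0.087, 1.371, -0, 1.684, -0.103], TCP at [0.178, -0.52, 0.206] pointing down, gripper open.
Joint ranges: [-3.1, 3.1], [-0.76, 2.03], [0.27, 2.55], [-1.08, 4.22], [0.17, 2.65], [-2.57, 2.57]. Speed limits (rad/s): [2.79, 2.79, 3.14, 3.14, 3.14, 3.14].

### API

Orientations are given as [roll, pitch, yaw] about the fixed x, y, z axes, in that order (R = Rz(yaw) Ry(pitch) Rx(roll)).
In Python, from bench import robot gives the robot as it stands.
- The arm moves only by the tool arm_command, never from a script. Its argument "targets" is one flat list of numbers, 7 for each row, row after row: the turn, a rotation vector about the tool's x, y, z in degrees, then the shift along the tool's x, y, z in mm, then the closure, from -1 (fully open) to 1 (shut). In form: [ax, ay, az, x, y, z, hand, ax, ay, az, x, y, z, hand, ...]. A call has 1 to 20 rows; each row is the pose to reach, as a shift and turn from the pose commanded when the call began, along the tool's axes at that moment; what a row does not reach only later rows make up. A row lasts 1/10 s, in which the tool goes at most 50 mm and 8.59 degrees, less where a joint would pass 70% of its speed; a pose out of reach is approached as far as the arm can. A call with a gripper value outside its range is refused whole. The fingers move at their own pace and stop on an object; the grip force is fixed at half the most. Time passes only in rows, so rows that repeat a pose let the fingers close. It gives the time, the measured TCP pose, the force, the opening and the grip force at its end, in the units of the state.
- robot.get_obs(): the state, without advancing time (a new reading comes with each control period).
- robot.snapshot(name): name is "scene" or "top" or "wrist"; returns a dict with "color" (420x560x3 uint8, red, green, blue), "range_z" (420x560 float32, m along the optical axis (not along the pixel's ray), 0 where there is no reading), "fx", "fy", "cx", "cy" (pixels), "dist_coeffs" ([k1, k2, p1, p2, k3] as OpenCV has them; the pictures are not rectified), "T" (4x4, takes a point from camera to world coordinates); the wrist camera has in their place "T_tool_cam" (4x4, takes a point from camera to tool coordinates, whose origin is the TCP and whose axes are the flange's). Camera axes: x right, y down, z forward; pixel columns grow to the right and rows downward; lengths in m; the calibration is good to about 2 mm. A picture is of the moment at which its call begins: read the wrist's pose just before it.
- robot.close_job(): hands the job in; it is judged then, once.
The state is a dict: "time": time; "joint_positions": joint angles; "qvel": joint speeds; "joint_torque": joint torques, N m; "tool_pos": TCP position; "ee_rot": TCP orientation; "wrist_force": force on the tool from outside, world axes, zero at the start; "wrist_torque": the same for the moment, N m; "width": finger opening in m; "finger_force": force on a finger pad.
Only numpy, scipy, OpenCV 4.12 (cv2) and the standard library are available. Lean on these libraries where they do the work, as an engineer would, in place of code of your own. Each camera call takes 0.05 s, during which the arm holds its last target. There are 200 camera calls.

## Working session

There is one attempt and no reset: what is moved stays moved. The work goes in short steps, Python scripts to look and compute and a tool call to move; the robot and the scene stay as the last step left them, time stands still between calls to the robot, and variables do not carry over. Pictures are saved under pics/ and viewed, at most 10 in all, crops included, and the job is handed in when it is done.

Besides the shell and the picture viewer there is one more tool, called after "Request:" as name(argument=value, ...) on one line, values as JSON. arm_command: Moves the arm, as the interface text tells. Its arguments: {"type":"object","properties":{"targets":{"type":"array"}},"required":["targets"]}

```bash
mkdir -p pics; ls; cat > h.py <<'E'
import numpy as np, cv2
from bench import robot
from scipy.spatial.transform import Rotation as R
def snap(n, f=None):
    o=robot.get_obs(); s=robot.snapshot(n)
    if n=='wrist':
        T=np.eye(4); e=np.array(o['ee_rot'])
        T[:3,:3]=R.from_euler('xyz',e).as_matrix() if e.size==3 else e.reshape(3,3)
        T[:3,3]=o['tool_pos']; s['T']=T@np.array(s['T_tool_cam'])
    s['K']=np.array([[s['fx'],0,s['cx']],[0,s['fy'],s['cy']],[0,0,1.]]); s['T']=np.array(s['T'])
    if f: cv2.imwrite('pics/'+f, s['color'][:,:,::-1])
    return s
def plane(s,px,z):
    "pixels -> world points at height z"
    u=cv2.undistortPoints(np.array(px,float).reshape(-1,1,2),s['K'],np.array(s['dist_coeffs'])).reshape(-1,2)
    d=np.c_[u,np.ones(len(u))]@s['T'][:3,:3].T; c=s['T'][:3,3]
    return c+d*((z-c[2])/d[:,2])[:,None]
def cloud(s):
    "world point for each pixel"
    h,w=s['range_z'].shape; g=np.stack(np.meshgrid(np.arange(w),np.arange(h)),-1).reshape(-1,1,2).astype(float)
    u=cv2.undistortPoints(g,s['K'],np.array(s['dist_coeffs'])).reshape(-1,2)
    P=np.c_[u,np.ones(len(u))]*s['range_z'].reshape(-1,1)
    return (P@s['T'][:3,:3].T+s['T'][:3,3]).reshape(h,w,3)
E
python3 - <<'E'
from h import *
print(robot.get_obs())
a=snap('top','top.png'); b=snap('scene','scene.png')
print(a['T'],a['fx'],a['dist_coeffs'])
E
```

```text
pics
{'time': 0.0, 'joint_positions': array([-1.34410031e+00,  8.79329420e-02,  1.37224271e+00, -3.84107677e-05,
        1.68361237e+00, -1.03112153e-01]), 'qvel': array([ 0.00064036,  0.00040763, -0.00226474, -0.0003617 , -0.00106816,
        0.00054504]), 'joint_torque': array([-1.73371509e-04, -3.40183353e+01, -3.02424932e+01,  7.18196877e-02,
        3.30556172e-02, -1.72528748e-04]), 'tool_pos': array([ 0.17797498, -0.51982162,  0.20432211]), 'ee_rot': array([-3.13940502e+00, -1.87994681e-04,  3.29803685e-01]), 'wrist_force': array([-0.28004459,  0.09545143, -0.56087342]), 'wrist_torque': array([ 0.02858931, -0.00585456, -0.01635464]), 'finger_force': 0.0, 'width': 0.09396824284996785}
[[ 0.01848705 -0.99853161  0.05092009  0.48035517]
 [-0.99968603 -0.01759888  0.01783585 -0.01684887]
 [-0.01691353 -0.05123383 -0.99854345  1.09293019]
 [ 0.          0.          0.          1.        ]] 405.0294209044769 [-0.08674882  0.          0.          0.          0.        ]
```

View pics/top.png

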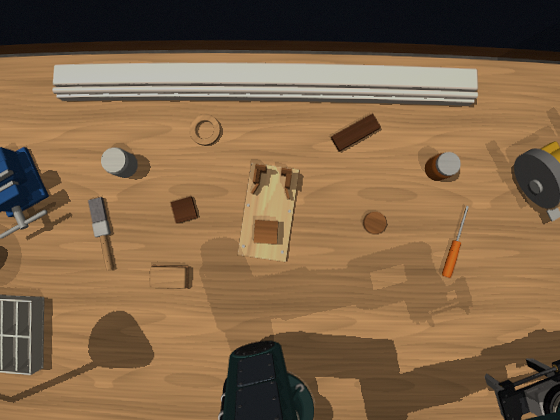

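View pics/scene.png

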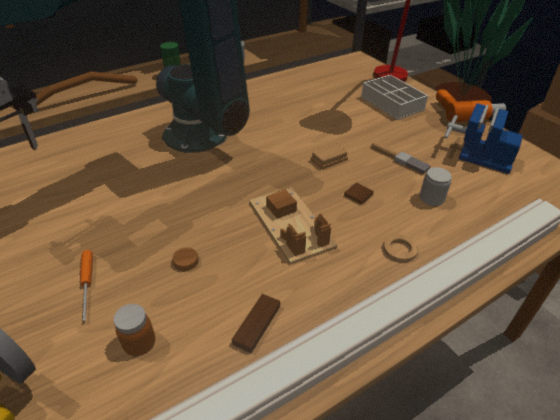

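The top view shows the jig at (270,210), with its mouth toward the robot and the block at (266,231). The spacer is at (184,209), the disc at (375,222) and the sander near the spacer at (170,275). Next I'll measure these.

```bash
cat > m1.py <<'E'
from h import *
s=snap('top'); P=cloud(s); hsv=cv2.cvtColor(s['color'],cv2.COLOR_RGB2HSV)
for n,(x,y) in dict(board=(255,250),block=(266,233),spacer=(184,209),disc=(375,222),table=(330,220),sander=(170,275),cheekL=(258,180)).items():
    print(n,hsv[y,x],P[y,x].round(4))
z=P[:,:,2]
def rect(roi,zl,zh,h):
    x0,x1,y0,y1=roi; m=np.zeros(z.shape,np.uint8); m[y0:y1,x0:x1]=((z>zl)&(z<zh))[y0:y1,x0:x1]
    k=cv2.findContours(m,cv2.RETR_EXTERNAL,cv2.CHAIN_APPROX_NONE)[0]; c=max(k,key=cv2.contourArea)
    W=plane(s,c.reshape(-1,2),h)[:,:2]
    r=cv2.minAreaRect((W*1000).astype(np.float32)); return r,m.sum()
print('board',rect((225,315,150,275),.006,.1,.012))
print('block',rect((245,290,210,250),.036,.06,.048))
print('spacer',rect((165,205,190,228),.007,.03,.014))
print('disc',rect((355,395,205,240),.01,.04,.020))
print('cheeks',rect((240,270,155,215),.055,.1,.07),rect((270,315,155,215),.055,.1,.07))
E
python3 m1.py
```

```text
board [ 19 108 192] [0.4254 0.06   0.0104]
block [ 14 168 129] [0.4716 0.0297 0.0524]
spacer [ 12 167  78] [0.5312 0.2524 0.0187]
disc [ 13 163 114] [ 0.5056 -0.2575  0.0191]
table [ 15 130 159] [ 0.5094 -0.1401 -0.0015]
sander [ 15 128 175] [0.3552 0.2831 0.0272]
cheekL [ 14 169  77] [0.6062 0.0521 0.0674]
board (((527.21728515625, 26.382049560546875), (133.02273559570312, 251.8077392578125), 82.58319091796875), np.uint64(4626))
block (((474.6416931152344, 31.12200355529785), (60.12090301513672, 59.84254455566406), 87.04000854492188), np.uint64(543))
spacer (((530.8505249023438, 256.22576904296875), (63.6083869934082, 62.5901985168457), 16.910640716552734), np.uint64(524))
disc (((504.22161865234375, -254.6918487548828), (55.67985153198242, 58.848846435546875), 0.924003005027771), np.uint64(411))
cheeks (((622.2678833007812, 49.3416862487793), (28.135210037231445, 48.31110382080078), 81.86520385742188), np.uint64(145)) (((613.4618530273438, -19.107398986816406), (48.57209014892578, 25.428081512451172), 0.9304105043411255), np.uint64(137))
```

```bash
cat >> h.py <<'E'
def goal(*goals):
    "goals (x,y,z mm, yaw deg): rotvec deg and shift mm from the measured pose, tool axes"
    o=robot.get_obs(); R0=R.from_euler('xyz',o['ee_rot']); p=np.array(o['tool_pos'])*1000
    print('t',round(o['time'],2),'tcp',p.round(1),np.degrees(o['ee_rot']).round(2),'F',np.array(o['wrist_force']).round(1),'w',round(o['width'],4))
    for x,y,z,yaw in goals:
        Rg=R.from_euler('xyz',[180,0,yaw],degrees=True)
        print((R0.inv()*Rg).as_rotvec(degrees=True).round(1),R0.inv().apply(np.array([x,y,z])-p).round(1))
E
python3 -c "
from h import *
goal((520,25,270,82.6))"
```

```text
t 0.15 tcp [ 178.  -520.   204.6] [-1.7991e+02 -1.0000e-02  1.8900e+01] F [1.3 0.1 0.5] w 0.0942
[ -0.1  -0.1 -63.7] [ 500.  -404.9  -64.7]
```

Request:
arm_command(targets=[0, 0, -15, 120, -97, -65, -1, 0, 0, -30, 240, -194, -65, -1, 0, 0, -63.7, 500, -405, -65, -1, 0, 0, -63.7, 500, -405, -65, -1, 0, 0, -63.7, 500, -405, -65, -1, 0, 0, -63.7, 500, -405, -65, -1, 0, 0, -63.7, 500, -405, -65, -1, 0, 0, -63.7, 500, -405, -65, -1, 0, 0, -63.7, 500, -405, -65, -1, 0, 0, -63.7, 500, -405, -65, -1, 0, 0, -63.7, 500, -405, -65, -1, 0, 0, -63.7, 500, -405, -65, -1, 0, 0, -63.7, 500, -405, -65, -1, 0, 0, -63.7, 500, -405, -65, -1, 0, 0, -63.7, 500, -405, -65, -1, 0, 0, -63.7, 500, -405, -65, -1, 0, 0, -63.7, 500, -405, -65, -1, 0, 0, -63.7, 500, -405, -65, -1])

```text
time: 1.95
tool_pos: [0.5196, 0.0234, 0.2708]
ee_rot: [3.141, 0.0, 1.439]
wrist_force: [-0.2, 0.4, 0.4]
width: 0.0945
finger_force: 0.0
```

```bash
python3 -c "
from h import *
s=snap('wrist','w1.png'); P=cloud(s); print(P[::60,::80,:].reshape(-1,3).round(3)[:60]); print(s['T'].round(3))
goal((474.6,31,110,85),(474.6,31,20,85))"
```

```text
[[ 0.185  0.313 -0.   ]
 [ 0.294  0.297  0.   ]
 [ 0.401  0.282  0.001]
 [ 0.507  0.263  0.012]
 [ 0.612  0.254  0.001]
 [ 0.719  0.241  0.   ]
 [ 0.826  0.228 -0.   ]
 [ 0.161  0.241  0.001]
 [ 0.273  0.225 -0.   ]
 [ 0.384  0.21  -0.001]
 [ 0.495  0.195 -0.   ]
 [ 0.605  0.18  -0.   ]
 [ 0.715  0.166  0.002]
 [ 0.828  0.152 -0.001]
 [ 0.134  0.162  0.001]
 [ 0.251  0.146 -0.001]
 [ 0.367  0.131  0.   ]
 [ 0.483  0.115  0.002]
 [ 0.597  0.1    0.002]
 [ 0.713  0.085  0.001]
 [ 0.83   0.07  -0.   ]
 [ 0.103  0.077  0.001]
 [ 0.227  0.061  0.001]
 [ 0.348  0.045  0.001]
 [ 0.475  0.035  0.049]
 [ 0.588  0.015  0.011]
 [ 0.71  -0.003  0.001]
 [ 0.832 -0.019  0.001]
 [ 0.081 -0.014  0.012]
 [ 0.199 -0.033  0.001]
 [ 0.327 -0.05   0.   ]
 [ 0.454 -0.067  0.001]
 [ 0.58  -0.083  0.001]
 [ 0.708 -0.101 -0.001]
 [ 0.835 -0.117  0.001]
 [ 0.463  0.063  0.391]
 [ 0.476  0.058  0.385]
 [ 0.495  0.054  0.383]
 [ 0.515  0.052  0.384]
 [ 0.535  0.049  0.384]
 [ 0.555  0.047  0.384]
 [ 0.572  0.047  0.388]
 [ 0.459  0.049  0.393]
 [ 0.474  0.043  0.388]
 [ 0.276 -0.272  0.001]
 [ 0.418 -0.291 -0.   ]
 [ 0.559 -0.309  0.001]
 [ 0.701 -0.328  0.001]
 [ 0.569  0.035  0.394]]
[[ 0.991 -0.127 -0.03   0.529]
 [-0.13  -0.963 -0.237  0.091]
 [ 0.001  0.239 -0.971  0.45 ]
 [ 0.     0.     0.     1.   ]]
t 2.0 tcp [519.6  23.6 270.8] [1.7997e+02 1.0000e-02 8.2470e+01] F [-0.   0.7 -0.2] w 0.0941
[ 0.   0.  -2.5] [  1.5 -45.7 160.7]
[ 0.   0.  -2.5] [  1.5 -45.8 250.7]
```

View pics/w1.png

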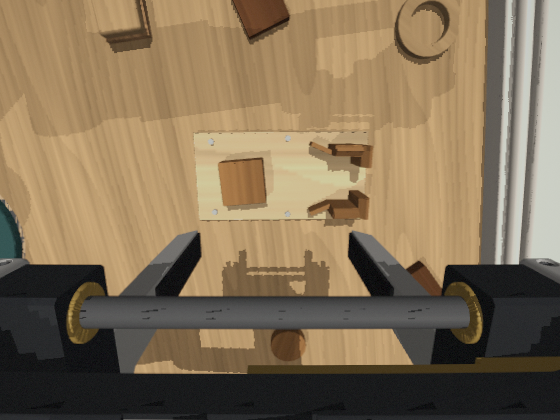

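The wrist view shows the board spanning (195..370, 132..220), the block at (243,183), the cheeks and stops near (345,155) and (345,207), and the disc at (288,345). The spacer is at (260,15).

```bash
cat >> h.py <<'E'
def rect(s,P,cen,rad,zl,zh,h):
    "minAreaRect (mm) of the pixels with zl<z<zh within rad of cen, largest contour cast onto height h"
    m=((P[:,:,2]>zl)&(P[:,:,2]<zh)&(np.hypot(P[:,:,0]-cen[0],P[:,:,1]-cen[1])<rad)).astype(np.uint8)
    c=max(cv2.findContours(m,cv2.RETR_EXTERNAL,cv2.CHAIN_APPROX_NONE)[0],key=cv2.contourArea)
    r=cv2.minAreaRect((plane(s,c.reshape(-1,2),h)[:,:2]*1000).astype(np.float32))
    return np.round(r[0],1),np.round(r[1],1),round(r[2],1)
E
python3 -c "
from h import *
s=snap('wrist'); P=cloud(s)
print('board',rect(s,P,(.53,.026),.17,.006,.018,.012))
print('block',rect(s,P,(.475,.031),.06,.04,.06,.048))
a=np.radians(-7.4); c=np.array([.5966,.0173])
D=P[:,:,:2]-c; lx=D@[np.cos(a),np.sin(a)]; ly=D@[-np.sin(a),np.cos(a)]
m=(P[:,:,2]>.05)&(abs(lx)<.06)&(abs(ly)<.07)
for sg in (1,-1):
  k=m&(ly*sg>0)&(P[:,:,2]<.066); q=k&(lx<.028)&(lx>.005); print(sg,'inner edge',np.percentile(abs(ly[q]),[2,10,50]).round(4))
  q=k&(abs(ly)<.033)&(abs(ly)>.02); print('stopface',np.percentile(lx[q],[2,10,50]).round(4) if q.any() else None, 'x ext',lx[k].min(),lx[k].max(),'z',P[:,:,2][k].max())
"
```

```text
board (array([530.6,  27.1]), array([130.1, 250.1]), 82.9)
block (array([477.4,  31.3]), array([60.4, 60.2]), 87.4)Traceback (most recent call last):
  File "<string>", line 10, in <module>
    k=m&(ly*sg>0)&(P[:,:,2]<.066); q=k&(lx<.028)&(lx>.005); print(sg,'inner edge',np.percentile(abs(ly[q]),[2,10,50]).round(4))
                                                                                  ~~~~~~~~~~~~~^^^^^^^^^^^^^^^^^^^^^^
    return _quantile_unchecked(
        a, q, axis, out, overwrite_input, method, keepdims, weights)
    return _ureduce(a,
                    func=_quantile_ureduce_func,
    ...<5 lines>...
                    overwrite_input=overwrite_input,
                    method=method)
    r = func(a, **kwargs)
    result = _quantile(arr,
                       quantiles=q,
    ...<2 lines>...
                       out=out,
                       weights=wgt)
    slices_having_nans = np.isnan(arr[-1, ...])
                                  ~~~^^^^^^^^^
IndexError: index -1 is out of bounds for axis 0 with size 0
```

```bash
python3 -c "
from h import *
goal((477.4,31.3,100,87.4),(477.4,31.3,19,87.4))"
```

```text
t 2.05 tcp [519.7  23.7 270.8] [1.7997e+02 1.0000e-02 8.2490e+01] F [-0.6  0.4  0. ] w 0.0938
[ 0.   0.  -4.9] [  2.  -43.1 170.7]
[ 0.   0.  -4.9] [  2.  -43.1 251.7]
```

Request:
arm_command(targets=[0, 0, -4.9, 2, -43, 45, -1, 0, 0, -4.9, 2, -43, 90, -1, 0, 0, -4.9, 2, -43, 130, -1, 0, 0, -4.9, 2, -43, 165, -1, 0, 0, -4.9, 2, -43, 195, -1, 0, 0, -4.9, 2, -43, 220, -1, 0, 0, -4.9, 2, -43, 240, -1, 0, 0, -4.9, 2, -43, 251, -1, 0, 0, -4.9, 2, -43, 251, -1, 0, 0, -4.9, 2, -43, 251, -1, 0, 0, -4.9, 2, -43, 251, 0, 0, 0, -4.9, 2, -43, 251, 1, 0, 0, -4.9, 2, -43, 251, 1, 0, 0, -4.9, 2, -43, 251, 1, 0, 0, -4.9, 2, -43, 251, 1, 0, 0, -4.9, 2, -43, 251, 1, 0, 0, -4.9, 2, -43, 251, 1])

```text
time: 3.75
tool_pos: [0.4775, 0.0322, 0.0197]
ee_rot: [-3.141, 0.0, 1.527]
wrist_force: [-1.9, 0.0, 4.2]
width: 0.06
finger_force: 30.0
```

```bash
python3 -c "
from h import *
goal((477.4,31.3,18,82.9),(520,28.4,18,82.9),(600,18.4,18,82.9))
s=snap('wrist','w2.png');P=cloud(s);print(rect(s,P,(.477,.031),.05,.04,.055,.048))"
```

```text
t 3.75 tcp [477.5  32.2  19.7] [-1.7998e+02  1.0000e-02  8.7500e+01] F [-1.9  0.   4.2] w 0.06
[-0.   0.   4.6] [-1.  -0.   1.7]
[-0.   0.   4.6] [-2.  42.7  1.7]
[-0.   0.   4.6] [ -8.5 123.    1.7]
(array([478.2,  37. ]), array([52.3, 87.3]), 87.5)
```

View pics/w2.png

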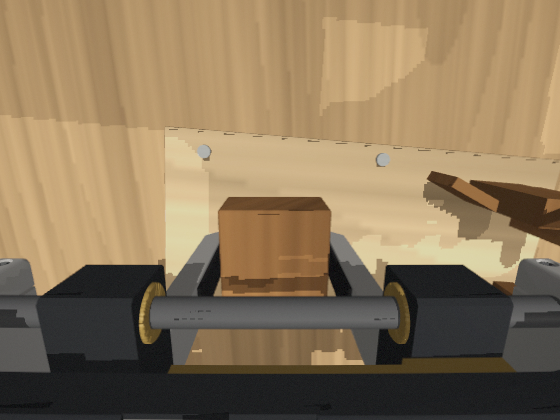

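The view shows the block held squarely between the fingers, spanning (220..328, 198..290), with 60 mm opening. I'll slide it in.

Request:
arm_command(targets=[0, 0, 1, -0.2, 6, 0, 1, 0, 0, 2.5, -0.4, 14, 0, 1, 0, 0, 4.6, -0.8, 24, 0, 1, 0, 0, 4.6, -1, 34, 0, 1, 0, 0, 4.6, -1, 43, 0, 1, 0, 0, 4.6, -1.8, 53, 0, 1, 0, 0, 4.6, -2.6, 63, 0, 1, 0, 0, 4.6, -3.4, 73, 0, 1, 0, 0, 4.6, -4.2, 82, 0, 1, 0, 0, 4.6, -5, 90, 0, 1, 0, 0, 4.6, -5.6, 97, 0, 1, 0, 0, 4.6, -6.2, 104, 0, 1, 0, 0, 4.6, -6.7, 110, 0, 1, 0, 0, 4.6, -7.2, 115, 0, 1, 0, 0, 4.6, -7.4, 119, 0, 1, 0, 0, 4.6, -7.6, 122, 0, 1, 0, 0, 4.6, -7.7, 124, 0, 1, 0, 0, 4.6, -7.7, 125, 0, 1, 0, 0, 4.6, -7.7, 125, 0, 1])

```text
time: 5.7
tool_pos: [0.6, 0.0194, 0.0199]
ee_rot: [-3.136, 0.0, 1.447]
wrist_force: [-8.4, 0.5, 7.2]
width: 0.0597
finger_force: 30.0
```

```bash
python3 -c "
from h import *
goal((600.1,18.4,18,82.9))
s=snap('wrist','w3.png')"
```

```text
t 5.7 tcp [600.   19.4  19.9] [-1.797e+02  2.000e-02  8.289e+01] F [-8.4  0.5  7.2] w 0.0597
[-0.3  0.  -0. ] [-0.9  0.2  1.9]
```

View pics/w3.png

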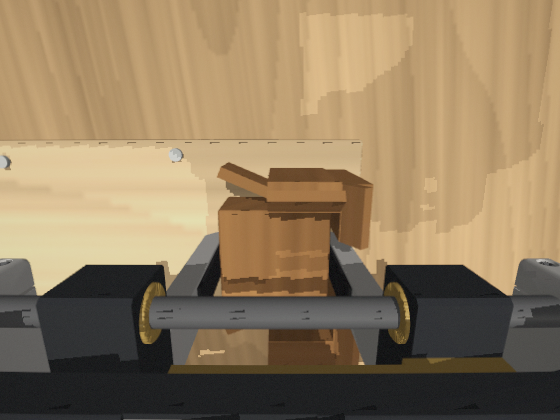

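Forward contact of 8 N at the expected home position. The block sits between the cheeks, top face at (220..328, 200..290). I'll release it and go look over the spacer.

Request:
arm_command(targets=[0, 0, 0, 0, -1, 0, 0.3, 0, 0, 0, 0, -1, 0, -1, 0, 0, 0, 0, -1, 0, -1, 0, 0, 0, 0, -1, 0, -1, 0, 0, 0, 0, -1, 0, -1, 0, 0, 0, 0, -1, -10, -1, 0, 0, 0, 0, -1, -40, -1, 0, 0, 0, 0, -1, -80, -1, 0, 0, 0, 0, -1, -130, -1, 0, 0, 0, 0, -1, -180, -1, 0, 0, 0, 0, -1, -200, -1, 0, 0, 0, 0, -1, -200, -1])

```text
time: 6.95
tool_pos: [0.6035, 0.0191, 0.2258]
ee_rot: [3.13, -0.001, 1.447]
wrist_force: [0.3, -0.5, 0.1]
width: 0.0939
finger_force: 0.0
```

```bash
python3 -c "
from h import *
s=snap('wrist');P=cloud(s);print('block',rect(s,P,(.6,.018),.036,.04,.053,.048))
print('board',rect(s,P,(.53,.026),.17,.006,.018,.012))
goal((532,255,170,106.9))"
```

```text
block (array([600.8,  18.3]), array([59.4, 59.1]), 82.8)
board (array([530.1,  26.7]), array([129.4, 250.6]), 82.9)
t 7.0 tcp [602.1  19.2 222. ] [ 1.7971e+02 -1.0000e-02  8.2900e+01] F [-0.1  0.7 -0.3] w 0.0941
[  0.3   0.  -24. ] [225.3 -99.   51.6]
```

Request:
arm_command(targets=[0.3, 0, -8, 40, -18, 5, -1, 0.3, 0, -16, 85, -38, 10, -1, 0.3, 0, -24, 130, -58, 20, -1, 0.3, 0, -24, 170, -75, 35, -1, 0.3, 0, -24, 205, -90, 45, -1, 0.3, 0, -24, 225, -99, 52, -1, 0.3, 0, -24, 225, -99, 52, -1, 0.3, 0, -24, 225, -99, 52, -1, 0.3, 0, -24, 225, -99, 52, -1, 0.3, 0, -24, 225, -99, 52, -1])

```text
time: 8.0
tool_pos: [0.5314, 0.2535, 0.1675]
ee_rot: [-3.137, -0.001, 1.864]
wrist_force: [-0.5, -0.2, 0.5]
width: 0.0937
finger_force: 0.0
```

```bash
python3 -c "
from h import *
goal(); s=snap('wrist','w4.png');P=cloud(s);r=rect(s,P,(.532,.255),.06,.007,.022,.014);print('spacer',r)
y=r[2] if r[2]>60 else r[2]+90
goal((*r[0],60,y),(*r[0],5,y))"
```

```text
t 8.0 tcp [531.4 253.5 167.5] [-1.7972e+02 -4.0000e-02  1.0678e+02] F [-0.5 -0.2  0.5] w 0.0937
spacer (array([531.7, 255.9]), array([60. , 60.1]), 16.9)
t 8.05 tcp [531.4 253.6 167.7] [-1.7974e+02 -5.0000e-02  1.0679e+02] F [0.1 0.5 0.1] w 0.0938
[-0.3 -0.  -0.1] [  2.1   1.5 107.7]
[-0.3 -0.  -0.1] [  2.    1.7 162.7]
```

View pics/w4.png

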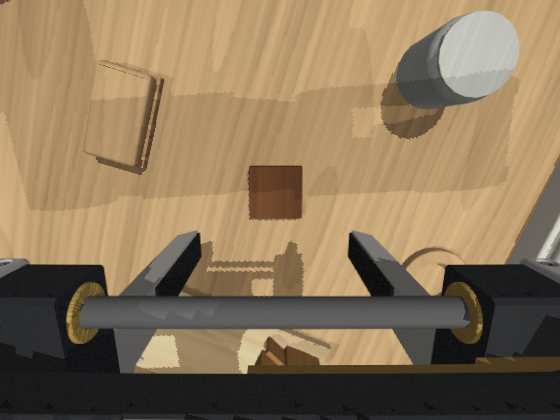

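The view shows the spacer square to the tool at (275,193), with nothing within the finger span. I'll grasp it.

Request:
arm_command(targets=[-0.3, 0, 0, 2, 1.6, 30, -1, -0.3, 0, 0, 2, 1.6, 65, -1, -0.3, 0, 0, 2, 1.6, 100, -1, -0.3, 0, 0, 2, 1.6, 128, -1, -0.3, 0, 0, 2, 1.6, 148, -1, -0.3, 0, 0, 2, 1.6, 159, -1, -0.3, 0, 0, 2, 1.6, 163.5, -1, -0.3, 0, 0, 2, 1.6, 163.5, -1, -0.3, 0, 0, 2, 1.6, 163.5, 0.3, -0.3, 0, 0, 2, 1.6, 163.5, 1, -0.3, 0, 0, 2, 1.6, 163.5, 1, -0.3, 0, 0, 2, 1.6, 163.5, 1, -0.3, 0, 0, 2, 1.6, 163.5, 1, -0.3, 0, 0, 2, 1.6, 163.5, 1, -0.3, 0, 0, 2, 1.6, 163.5, 1])

```text
time: 9.55
tool_pos: [0.5311, 0.2571, 0.0043]
ee_rot: [3.141, -0.001, 1.866]
wrist_force: [-0.4, 0.7, 3.0]
width: 0.0597
finger_force: 30.0
```

```bash
python3 -c "
from h import *
goal((531.7,255.9,170,106.9),(599.7,18,170,82.9))"
```

```text
t 9.55 tcp [531.1 257.1   4.3] [ 1.7996e+02 -6.0000e-02  1.0690e+02] F [-0.4  0.7  3. ] w 0.0597
[ 0.  -0.1 -0. ] [  -1.2    0.4 -165.7]
[ 0.  -0.1 24. ] [-248.6   -3.7 -165.9]
```

Request:
arm_command(targets=[0, 0, 0, 0, 0, -10, 1, 0, 0, 0, 0, 0, -35, 1, 0, 0, 0, 0, 0, -70, 1, 0, 0, 0, 0, 0, -105, 1, 0, 0, 2, -10, 0, -130, 1, 0, 0, 6, -35, 0, -146, 1, 0, 0, 10, -70, -1, -146, 1, 0, 0, 14, -105, -2, -146, 1, 0, 0, 18, -140, -3, -146, 1, 0, 0, 22, -175, -3.5, -146, 1, 0, 0, 24, -205, -3.5, -146, 1, 0, 0, 24, -228, -3.5, -146, 1, 0, 0, 24, -242, -3.5, -146, 1, 0, 0, 24, -247, -3.5, -146, 1, 0, 0, 24, -247, -3.5, -146, 1, 0, 0, 24, -247, -3.5, -146, 1, 0, 0, 24, -247, -3.5, -146, 1])

```text
time: 11.25
tool_pos: [0.5991, 0.0207, 0.1498]
ee_rot: [-3.141, -0.001, 1.448]
wrist_force: [-0.1, 0.6, -0.4]
width: 0.0593
finger_force: 30.0
```

```bash
python3 -c "
from h import *
goal((600.2,19.5,75,82.9),(600.2,19.5,53,82.9))"
```

```text
t 11.25 tcp [599.1  20.7 149.8] [-1.7998e+02 -7.0000e-02  8.2990e+01] F [-0.1  0.6 -0.4] w 0.0593
[-0.  -0.1  0.1] [-1.2  1.3 74.8]
[-0.  -0.1  0.1] [-1.2  1.3 96.8]
```

Request:
arm_command(targets=[0, 0, 0.1, -1, 1.3, 10, 1, 0, 0, 0.1, -1.1, 1.3, 28, 1, 0, 0, 0.1, -1.1, 1.3, 46, 1, 0, 0, 0.1, -1.1, 1.3, 62, 1, 0, 0, 0.1, -1.1, 1.3, 75, 1, 0, 0, 0.1, -1.1, 1.3, 84, 1, 0, 0, 0.1, -1.1, 1.3, 90, 1, 0, 0, 0.1, -1.1, 1.3, 94, 1, 0, 0, 0.1, -1.1, 1.3, 96, 1, 0, 0, 0.1, -1.1, 1.3, 97, 1, 0, 0, 0.1, -1.1, 1.3, 97, 1, 0, 0, 0.1, -1.1, 1.3, 97, 1])

```text
time: 12.45
tool_pos: [0.6, 0.0185, 0.053]
ee_rot: [-3.14, -0.001, 1.445]
wrist_force: [-4.6, 1.2, 2.2]
width: 0.0594
finger_force: 30.0
```

```bash
python3 -c "
from h import *
goal((600.2,19.5,53,82.9))
snap('wrist','w5.png')"
```

```text
t 12.45 tcp [600.   18.5  53. ] [-1.7993e+02 -6.0000e-02  8.2790e+01] F [-4.6  1.2  2.2] w 0.0594
[-0.1 -0.1 -0.1] [ 1.1  0.1 -0. ]
```

View pics/w5.png

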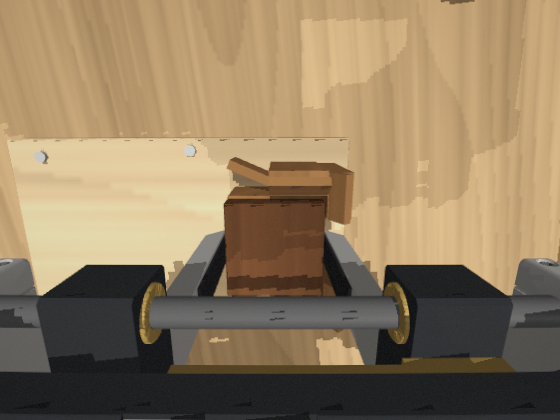

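The view shows the spacer flat over the block at (227..325, 195..295), inside the cheeks and just touching down. I'll release it.

Request:
arm_command(targets=[0, 0, 0, 0.3, -0.5, 0.6, 1, 0, 0, 0, 0.3, -0.5, 0.9, 1, 0, 0, 0, 0.3, -0.5, 0.9, 0.3, 0, 0, 0, 0.3, -0.5, 0.9, -1, 0, 0, 0, 0.3, -0.5, 0.9, -1, 0, 0, 0, 0.3, -0.5, 0.9, -1, 0, 0, 0, 0.3, -0.5, 0.9, -1, 0, 0, 0, 0.3, -0.5, -8, -1, 0, 0, 0, 0.3, -0.5, -35, -1, 0, 0, 0, 0.3, -0.5, -75, -1, 0, 0, 0, 0.3, -0.5, -120, -1, 0, 0, 0, 0.3, -0.5, -160, -1, 0, 0, 0, 0.3, -0.5, -170, -1, 0, 0, 0, 0.3, -0.5, -170, -1])

```text
time: 13.9
tool_pos: [0.6013, 0.0185, 0.2259]
ee_rot: [3.136, -0.001, 1.445]
wrist_force: [0.2, 0.3, -1.1]
width: 0.0941
finger_force: 0.0
```

```bash
python3 -c "
from h import *
s=snap('wrist');P=cloud(s);print('spacer',rect(s,P,(.6,.018),.036,.055,.067,.062))
print('spacerbig',rect(s,P,(.6,.018),.045,.057,.066,.062))
goal((507,-255,170,82.9))"
```

```text
spacer (array([600.6,  16.6]), array([59.7, 59.9]), 82.8)
spacerbig (array([604.9,  16.1]), array([59.7, 68.6]), 82.8)
t 13.95 tcp [600.3  18.5 223. ] [ 1.7994e+02 -6.0000e-02  8.2800e+01] F [ 1.2 -0.1 -0.9] w 0.0943
[ 0.1 -0.1 -0.1] [-283.1  -58.3   52.7]
```

Request:
arm_command(targets=[0, 0, 0, -40, -8, 0, -1, 0, 0, 0, -85, -18, 5, -1, 0, 0, 0, -130, -28, 10, -1, 0, 0, 0, -175, -37, 20, -1, 0, 0, 0, -220, -46, 35, -1, 0, 0, 0, -255, -54, 47, -1, 0, 0, 0, -277, -57, 53, -1, 0, 0, 0, -283, -58, 53, -1, 0, 0, 0, -283, -58, 53, -1, 0, 0, 0, -283, -58, 53, -1, 0, 0, 0, -283, -58, 53, -1])

```text
time: 15.05
tool_pos: [0.5076, -0.2536, 0.1697]
ee_rot: [3.141, -0.001, 1.447]
wrist_force: [-0.7, -0.3, -0.1]
width: 0.0941
finger_force: 0.0
```

```bash
python3 -c "
from h import *
s=snap('wrist');P=cloud(s);r=rect(s,P,(.506,-.255),.06,.012,.026,.02);print('disc',r)
goal((*r[0],100,82.9),(*r[0],6,82.9))"
```

```text
disc (array([ 506.9, -257.3]), array([58.9, 58.7]), 37.8)
t 15.1 tcp [ 507.7 -253.7  169.9] [ 1.7997e+02 -5.0000e-02  8.2910e+01] F [0.9 0.3 0. ] w 0.0939
[ 0.  -0.1  0. ] [-3.7 -0.4 69.9]
[ 0.  -0.1  0. ] [ -3.8  -0.4 163.9]
```

Request:
arm_command(targets=[0, 0, 0, -3.7, -0.4, 30, -1, 0, 0, 0, -3.7, -0.4, 65, -1, 0, 0, 0, -3.7, -0.4, 100, -1, 0, 0, 0, -3.7, -0.4, 128, -1, 0, 0, 0, -3.7, -0.4, 148, -1, 0, 0, 0, -3.7, -0.4, 159, -1, 0, 0, 0, -3.7, -0.4, 164, -1, 0, 0, 0, -3.7, -0.4, 164, -1, 0, 0, 0, -3.7, -0.4, 164, 0.3, 0, 0, 0, -3.7, -0.4, 164, 1, 0, 0, 0, -3.7, -0.4, 164, 1, 0, 0, 0, -3.7, -0.4, 164, 1, 0, 0, 0, -3.7, -0.4, 164, 1, 0, 0, 0, -3.7, -0.4, 164, 1, 0, 0, 0, -3.7, -0.4, 164, 1])

```text
time: 16.6
tool_pos: [0.5062, -0.2585, 0.0058]
ee_rot: [3.141, -0.001, 1.445]
wrist_force: [-0.3, -0.4, 1.9]
width: 0.0595
finger_force: 30.0
```

```bash
python3 -c "
from h import *
goal((600.2,18.2,170,82.9))
s=snap('wrist','w6.png')"
```

```text
t 16.6 tcp [ 506.2 -258.5    5.8] [ 1.7999e+02 -4.0000e-02  8.2790e+01] F [-0.3 -0.4  1.9] w 0.0595
[ 0.  -0.  -0.1] [ 286.4   58.5 -164. ]
```

View pics/w6.png

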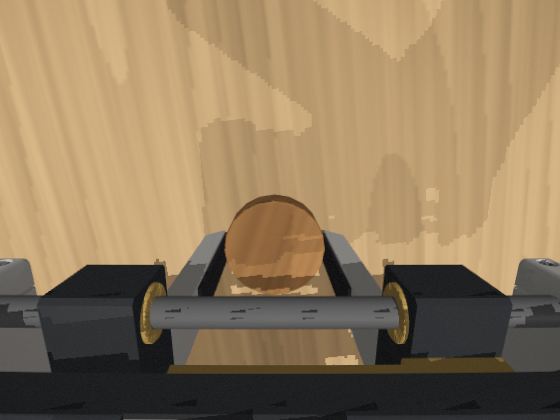

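The disc is held upright between the pads, centred at (275,245). I'll carry it over.

Request:
arm_command(targets=[0, 0, 0, 0, 0, -10, 1, 0, 0, 0, 0, 0, -35, 1, 0, 0, 0, 0, 0, -70, 1, 0, 0, 0, 0, 0, -105, 1, 0, 0, 0, 15, 3, -135, 1, 0, 0, 0, 45, 9, -155, 1, 0, 0, 0, 85, 17, -160, 1, 0, 0, 0, 125, 25, -160, 1, 0, 0, 0, 165, 33, -160, 1, 0, 0, 0, 205, 42, -160, 1, 0, 0, 0, 240, 49, -160, 1, 0, 0, 0, 267, 54, -160, 1, 0, 0, 0, 281, 57, -160, 1, 0, 0, 0, 285, 58, -160, 1, 0, 0, 0, 285, 58, -160, 1, 0, 0, 0, 285, 58, -160, 1, 0, 0, 0, 285, 58, -160, 1])

```text
time: 18.35
tool_pos: [0.5992, 0.0156, 0.1658]
ee_rot: [-3.141, -0.001, 1.443]
wrist_force: [0.4, -0.4, -0.7]
width: 0.0593
finger_force: 30.0
```

```bash
python3 -c "
from h import *
goal((600,17.2,69,82.9))"
```

```text
t 18.35 tcp [599.2  15.6 165.8] [-1.7998e+02 -3.0000e-02  8.2690e+01] F [ 0.4 -0.4 -0.7] w 0.0593
[-0.  -0.  -0.2] [ 1.6  0.6 96.8]
```

Request:
arm_command(targets=[0, 0, -0.2, 1.6, 0.6, 12, 1, 0, 0, -0.2, 1.6, 0.6, 30, 1, 0, 0, -0.2, 1.6, 0.6, 48, 1, 0, 0, -0.2, 1.6, 0.6, 64, 1, 0, 0, -0.2, 1.6, 0.6, 77, 1, 0, 0, -0.2, 1.6, 0.6, 86, 1, 0, 0, -0.2, 1.6, 0.6, 92, 1, 0, 0, -0.2, 1.6, 0.6, 95, 1, 0, 0, -0.2, 1.6, 0.6, 97, 1, 0, 0, -0.2, 1.6, 0.6, 97, 1, 0, 0, -0.2, 1.6, 0.6, 97, 1])

```text
time: 19.45
tool_pos: [0.6006, 0.0186, 0.0693]
ee_rot: [3.141, -0.001, 1.449]
wrist_force: [-0.5, -0.2, -1.2]
width: 0.0593
finger_force: 30.0
```

```bash
python3 -c "
from h import *
goal((600,17.2,68,82.9))"
```

```text
t 19.45 tcp [600.6  18.6  69.3] [ 1.7995e+02 -6.0000e-02  8.3000e+01] F [-0.5 -0.2 -1.2] w 0.0593
[ 0.1 -0.1  0.1] [-1.5 -0.5  1.3]
```

Request:
arm_command(targets=[0, 0, 0, -1.2, -0.5, 0.6, 1, 0, 0, 0, -1.2, -0.5, 1.2, 1, 0, 0, 0, -1.2, -0.5, 1.6, 1, 0, 0, 0, -1.2, -0.5, 1.6, 1, 0, 0, 0, -1.2, -0.5, 1.6, 0.3, 0, 0, 0, -1.2, -0.5, 1.6, -1, 0, 0, 0, -1.2, -0.5, 1.6, -1, 0, 0, 0, -1.2, -0.5, 1.6, -1, 0, 0, 0, -1.2, -0.5, 1.6, -1, 0, 0, 0, -1.2, -0.5, -8, -1, 0, 0, 0, -1.2, -0.5, -35, -1, 0, 0, 0, -1.2, -0.5, -75, -1, 0, 0, 0, -1.2, -0.5, -120, -1, 0, 0, 0, -1.2, -0.5, -150, -1, 0, 0, 0, -1.2, -0.5, -155, -1, 0, 0, 0, -1.2, -0.5, -155, -1])

```text
time: 21.05
tool_pos: [0.6001, 0.0173, 0.2253]
ee_rot: [3.139, -0.001, 1.449]
wrist_force: [-1.1, 0.8, -0.4]
width: 0.0938
finger_force: 0.0
```

```bash
python3 -c "
from h import *
s=snap('wrist','w7.png');P=cloud(s);print('disc',rect(s,P,(.6,.018),.034,.077,.09,.082), rect(s,P,(.6,.018),.05,.077,.09,.082))
print(P[:,:,2][np.hypot(P[:,:,0]-.6,P[:,:,1]-.018)<.025].mean());goal()"
```

```text
disc (array([600.5,  18.3]), array([58.5, 58.5]), 83.0) (array([600.5,  18.3]), array([58.5, 58.5]), 83.0)
0.3129833896373516
t 21.1 tcp [599.3  17.3 223. ] [-1.7994e+02 -5.0000e-02  8.2990e+01] F [ 0.5  0.2 -0.1] w 0.0941
```

View pics/w7.png

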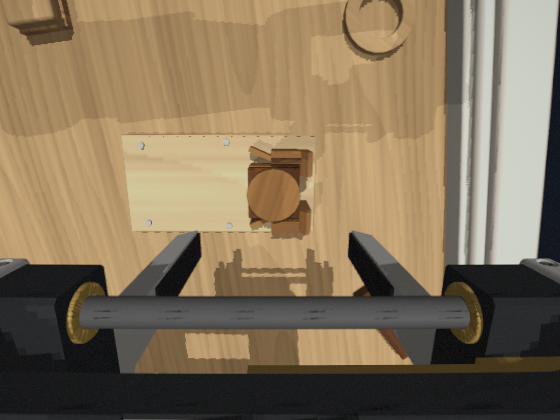

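The view shows the disc flat and centred at (274,194) on the spacer, over the block and inside the pocket. Its centre measures (600.5, 18.3) mm against the pocket's (600, 18.2). I'm handing the job in.

```bash
python3 -c "
from h import *
print(robot.close_job())"
```

```text
the job is handed in; nothing more can be done
None
```

The foot is stacked and handed in at about 21 s: block home against the stops, spacer on it, disc on top, each measured within about 2 mm of the pocket's centre; no verdict came back.

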